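# Seat the valves and close the ageing fixture

### The arm

A 6-joint arm with a two-finger parallel gripper is mounted at the origin on the work surface. World frame = base frame: x ahead of the robot, y to its left, z up, the work surface at z = 0. Lengths are in mm, angles in rad, forces in N, time in s.
With the tool pointing down it reaches from about 400 to 925 mm from the base axis. Payload 12.5 kg.
Tool frame: the origin (TCP) lies between the finger pads; the fingertips stand 19 mm ahead of it and the grasp point (between the pads) is the TCP (env.nose_length is the distance from the TCP to the fingertips, in mm); z points along the fingers, y is the line along which they close (so a half turn about z gives the same grasp; the last joint's range is limited). The gripper opens to 95 mm and grips with 3 to 60 N. Pads are 20 mm wide; open, the fingers measure 119 mm over their backs; the gripper's body (75 mm by 180 mm) begins 59 mm behind the grasp point.
Start: joints at [1.043, 0.491, 1.559, -0, 1.092, -0.106], TCP at [255.862, 570.245, 233.661] pointing down, gripper open.
Joint ranges: [-3.1, 3.1], [-0.84, 2.19], [0.05, 2.79], [-1.13, 4.28], [0.06, 2.93], [-2.69, 2.69]. Speed limits (rad/s): [2.22, 2.22, 2.79, 3.14, 3.14, 3.14].

### API

Orientations are given as [roll, pitch, yaw] about the fixed x, y, z axes, in that order (R = Rz(yaw) Ry(pitch) Rx(roll)).
In Python, from cell import env gives the robot as it stands. The module is installed in compiled form; this text tells all that it offers.
- The arm moves only by the tool drive_tool, never from a script. Its argument "rows" is a list that holds one entry, the list of rows, each a list of 7 numbers: the shift along the tool's x, y, z scaled (see below), then the turn, a rotation vector about the tool's x, y, z scaled (see below), then the opening, from 0 (shut) to 1 (fully open). In form: [[[tx, ty, tz, ax, ay, az, jaw], ...]]. A call has 1 to 5 rows; each row shifts and turns the commanded pose from where the row before left it, along the tool's axes as they then stand; what a row does not reach is not made up. The controller multiplies each number of a shift by 250 mm and each number of a turn by 180 degrees. A row lasts 1/8 s, in which the tool goes at most 62.5 mm and 10.7 degrees, less where a joint would pass 70% of its speed; a pose out of reach is approached as far as the arm can. A call with a number of a shift or a turn outside -1 to 1 is refused whole. A call with a gripper value outside its range is refused whole. The fingers move at their own pace and stop on an object; the grip force is fixed at half the most. Time passes only in rows, so rows that do not move let the fingers close. It gives the time, the measured TCP pose, the force, the opening and the grip force at its end, in the units of the state.
- env.state(): the state, without advancing time (a new reading comes with each control period).
- env.read_camera(name): name is "side" or "top" or "wrist"; returns a dict with "color" (480x640x3 uint8, blue, green, red), "camera_matrix" (3x3 intrinsics, pixels), "k1" (the pictures are not rectified: a ray, as slopes to the right and down, at radius r is drawn at 1 + k1 r^2 times it, then the intrinsics apply), "pose" (4x4, takes a point from camera to world coordinates). Camera axes: x right, y up, looking along -z (the intrinsics and any distortion apply to the point x, -y, -z); pixel columns grow to the right and rows downward; lengths in mm; the calibration is good to about 2 mm. A picture is of the moment at which its call begins. There is no depth.
- env.job_done(): hands the job in; it is judged then, once.
Trained networks look in a picture, given as the dict that the camera call returned (one of the last four; its "shot" number tells which), for a name from the list of things; names that differ only in an ending like _2 or _b are one class to them, and where a whole thing is asked for, a point or a joint stands for the part that bears it (a point fixed in the world has none). Each returns a list of dicts, best first, with "score" (0 to 1); they miss things now and then, are a little off and sometimes report something else, mostly with a low value. They report only what shows in the picture. A call takes as long as a camera call.
- env.search_frame(name, picture): "at" ([x, y, z] in mm, in the coordinates of the camera as it stood for that picture, good to about 4 mm: the middle of the surface that is visible of it).
- env.place_of(name, picture): "at" ([x, y, z] in mm, in the coordinates of the camera as it stood for that picture, good to about 4 mm: a listed point, or the origin of a listed thing).
The state is a dict: "t": time; "joints": joint angles; "qvel": joint speeds; "tau": joint torques, N m; "eef_pos": TCP position; "tcp_rot": TCP orientation; "ft_force": force on the tool from outside, world axes, zero at the start; "moment": the same for the moment, N m; "opening": opening from 0.0 (shut) to 1.0 (fully open); "grip_force": force on a finger pad.
Only numpy, scipy, OpenCV 4.12 (cv2) and the standard library are available. Lean on these libraries where they do the work, as an engineer would, in place of code of your own. Each camera call takes 0.05 s, during which the arm holds its last target. There are 200 camera calls.

### The job

Get the valve ageing fixture ready to run: take the pin straightener off its deck and stand it upright on the cork pad in the wooden tray, and press every valve that stands proud fully home in its socket. Once the valves are home, set the hood squarely over the fixture and press it down until its rim is flush on the flange plate all round. The valves are glass, so press them firmly but do not hammer them or set the hood down on them, and leave the spare valves, bottle and carton as they stand.

Things in the scene. Friction and masses are not known exactly. Their poses are not given: they have to be found in the camera images.
- fixture: Ageing fixture, fixed: a grey flange plate 250 (its x) x 190 (its y) x 10 mm carries an aluminium deck block 210 x 148 mm, its top 45 mm above the bench. Origin: centre of its underside, on the bench; z up. Deck: 3 x 2 grid of places at x = -66, 0, 66, y = -33, 33 mm; five hold sockets with valves, on the sixth stands the pin straightener.
- flange (a point): Centre of the fixture at the height of the flange plate's top, 10 mm above the bench. Four steel plungers, 10 mm dia, at x = +-70, y = +-80 mm stand 8 mm out of the flange, under the hood's long walls. Stiff (4.5 N each, no spring): the hood's weight only rests on them; 12 to 20 N more, pressed straight down on its handle, drives them flush, and they stay down.
- hood: Loose grey vented metal hood, a box open below, about 0.38 kg, standing on the bench. Outside 226 (its x) x 164 (its y) x 109 mm high; walls and top 4 mm, so 4 mm play all round over the deck block, either way round. Origin: centre of its underside; z up: 10 mm above the bench when home, 18 mm on undriven plungers. Its ceiling clears seated valves by 10 mm, not the straightener.
- hood_handle (a point): Centre of the black bar handle of the hood, 137 mm above the hood's underside: bar 90 mm along the hood's x, 14 mm wide, 12 mm high, clear 22 mm above the hood's top between two end posts (clear length 66 mm).
- straightener: Loose steel pin straightener (stepped turned tool) standing on the fixture's deck, about 0.16 kg: base 40 mm dia x 25 mm, then from 31 mm up a round handle 22 mm dia to its top at 95 mm. Origin: centre of its underside, z up.
- tray: Brown wooden tray, fixed to the bench, on the other side of the fixture from the hood: 132 x 132 x 45 mm, walls 4 mm, floor about 5 mm thick, one wall across each way makes four compartments about 60 mm square, centres at x, y = +-32 mm. Origin: centre of its underside.
- cork: Cork pad 50 x 50 x 3 mm fixed on the floor of one of the tray's four compartments: the straightener's home. Origin: centre of its underside, about 5 mm above the bench, so its top is about 8 mm above the bench.
- bottle: Amber bottle, 40 mm dia, 100 mm high, loose on the bench beyond the fixture; a bystander. Origin: centre of its underside.
- carton: Cardboard box 50 x 70 x 55 mm, loose on the bench beyond the fixture; a bystander. Origin: centre of its underside.
- spare1: Loose spare valve, 20 mm dia (foot 24 mm), 54 mm high, standing in another compartment of the tray; a bystander. Origin: centre of its underside, on the tray floor.
- spare2: Loose spare valve, 20 mm dia (foot 24 mm), 54 mm high, standing in another compartment of the tray; a bystander. Origin: centre of its underside, on the tray floor.
- spare3: Loose spare valve, 20 mm dia (foot 24 mm), 54 mm high, standing in another compartment of the tray; a bystander. Origin: centre of its underside, on the tray floor.
- valve1 (a joint): How far valve 1 stands proud of its socket, in m: 0 = fully home (black foot on the white socket), at most 0.012. Stiff push fit: about 7 N straight down moves it and it stays where it is left; hits a hard stop at 0.
- socket1: White socket, 34 mm dia x 6 mm, fixed on the deck, with valve 1 in it: a tall glass valve 20 mm dia with a black foot 24 mm dia x 4 mm and brass pins. Origin: centre of the socket's underside, on the deck, straight below the valve. Home, the valve's top is 54 mm above the socket's upper face (105 mm above the bench); it is higher by as much as it stands proud.
- valve2 (a joint): How far valve 2 stands proud of its socket, in m: 0 = fully home (black foot on the white socket), at most 0.012. Stiff push fit: about 7 N straight down moves it and it stays where it is left; hits a hard stop at 0.
- socket2: White socket, 34 mm dia x 6 mm, fixed on the deck, with valve 2 in it: a short glass valve 20 mm dia with a black foot 24 mm dia x 4 mm and brass pins. Origin: centre of the socket's underside, on the deck, straight below the valve. Home, the valve's top is 38 mm above the socket's upper face (89 mm above the bench); it is higher by as much as it stands proud.
- valve3 (a joint): How far valve 3 stands proud of its socket, in m: 0 = fully home (black foot on the white socket), at most 0.012. Stiff push fit: about 7 N straight down moves it and it stays where it is left; hits a hard stop at 0.
- socket3: White socket, 34 mm dia x 6 mm, fixed on the deck, with valve 3 in it: a tall glass valve 20 mm dia with a black foot 24 mm dia x 4 mm and brass pins. Origin: centre of the socket's underside, on the deck, straight below the valve. Home, the valve's top is 54 mm above the socket's upper face (105 mm above the bench); it is higher by as much as it stands proud.
- valve4 (a joint): How far valve 4 stands proud of its socket, in m: 0 = fully home (black foot on the white socket), at most 0.012. Stiff push fit: about 7 N straight down moves it and it stays where it is left; hits a hard stop at 0.
- socket4: White socket, 34 mm dia x 6 mm, fixed on the deck, with valve 4 in it: a short glass valve 20 mm dia with a black foot 24 mm dia x 4 mm and brass pins. Origin: centre of the socket's underside, on the deck, straight below the valve. Home, the valve's top is 38 mm above the socket's upper face (89 mm above the bench); it is higher by as much as it stands proud.
- valve5 (a joint): How far valve 5 stands proud of its socket, in m: 0 = fully home (black foot on the white socket), at most 0.012. Stiff push fit: about 7 N straight down moves it and it stays where it is left; hits a hard stop at 0.
- socket5: White socket, 34 mm dia x 6 mm, fixed on the deck, with valve 5 in it: a short glass valve 20 mm dia with a black foot 24 mm dia x 4 mm and brass pins. Origin: centre of the socket's underside, on the deck, straight below the valve. Home, the valve's top is 38 mm above the socket's upper face (89 mm above the bench); it is higher by as much as it stands proud.

How it is judged:
By the outcome, as a careful person would: the job done as asked, in the order asked, and still so for the second after the job is handed in, with the robot touching nothing.
It also fails if it takes over 70 s, if anything falls off the work surface, if the arm or the gripper's body presses on something with over 40 N, if the wrist force passes 120 N, or if a joint passes its speed limit or range.

## Working session

There is one attempt and no reset: what is moved stays moved. The work goes in short steps, Python scripts to look and compute and a tool call to move; the robot and the scene stay as the last step left them, time stands still between calls to the robot, and variables do not carry over. Pictures are saved under pics/ and viewed, at most 12 in all, crops included, and the job is handed in when it is done.

Besides the shell and the picture viewer there is one more tool, called after "Emit:" as name(argument=value, ...), one argument or row to a line, values as JSON. drive_tool: Moves the arm, as the interface text tells. Its arguments: {"type":"object","properties":{"rows":{"type":"array","items":{"type":"array","items":{"type":"array","items":{"type":"number","minimum":-1,"maximum":1}}}}},"required":["rows"]}

```bash
mkdir -p pics
cat > h.py <<'E'
import numpy as np, cv2
from cell import env
def w(pic,p):
    return (pic["pose"]@np.r_[p,1])[:3]
def proj(pic,P):
    c=np.linalg.inv(pic["pose"])@np.r_[P,1]; x,y=c[0]/-c[2],-c[1]/-c[2]
    f=1+pic["k1"]*(x*x+y*y); return (pic["camera_matrix"]@[x*f,y*f,1])[:2]
def ray(pic,u,v,z):
    K=pic["camera_matrix"]; d=np.array([(u-K[0,2])/K[0,0],(v-K[1,2])/K[1,1]]); s=d.copy()
    for _ in range(20): s=d/(1+pic["k1"]*(s@s))
    D=pic["pose"][:3,:3]@[s[0],-s[1],-1]; o=pic["pose"][:3,3]
    return o+D*(z-o[2])/D[2]
def st():
    s=env.state(); print({k:np.round(s[k],3).tolist() for k in("t","eef_pos","tcp_rot","ft_force","opening","joints")})
E
python3 - <<'E'
from h import *
st()
N="fixture flange hood hood_handle straightener tray cork bottle carton spare1 socket1 socket2 socket3 socket4 socket5".split()
for c in("top","side"):
    p=env.read_camera(c); cv2.imwrite(f"pics/{c}0.png",p["color"]); print(c,p["pose"].round(2).tolist(),p["k1"],p["camera_matrix"].tolist())
    for n in N:
        print(n,[(w(p,r["at"]).round(0).tolist(),round(r["score"],2)) for r in env.place_of(n,p)[:4]])
E
```

```text
{'t': 0.0, 'eef_pos': [255.758, 570.038, 233.056], 'tcp_rot': [-3.141, -0.0, 2.72], 'ft_force': [-0.185, 0.428, 0.001], 'opening': 0.999, 'joints': [1.043, 0.492, 1.559, -0.0, 1.092, -0.106]}
top [[-0.01, 1.0, -0.06, 516.22], [-1.0, -0.01, 0.01, -7.2], [0.01, 0.06, 1.0, 1434.35], [0.0, 0.0, 0.0, 1.0]] -0.052069368557881204 [[596.1880379216697, 0.0, 324.7956011262235], [0.0, 596.1880379216697, 237.6573122092927], [0.0, 0.0, 1.0]]
fixture [([515.0, 9.0, -4.0], 0.92)]
flange [([539.0, 309.0, -0.0], 0.39)]
hood [([462.0, -344.0, 2.0], 0.72), ([514.0, 50.0, 43.0], 0.56)]
hood_handle [([466.0, -338.0, 136.0], 0.93)]
straightener [([452.0, -16.0, 43.0], 0.81)]
tray [([497.0, 334.0, -2.0], 0.95)]
cork [([539.0, 307.0, -1.0], 0.78)]
bottle [([749.0, 65.0, -2.0], 0.57)]
carton [([757.0, -87.0, -0.0], 0.72)]
spare1 [([762.0, -85.0, 0.0], 0.72), ([470.0, 297.0, 4.0], 0.66), ([526.0, 373.0, 7.0], 0.54), ([460.0, 355.0, 4.0], 0.48)]
socket1 [([512.0, -18.0, 45.0], 0.67), ([575.0, -19.0, 48.0], 0.51), ([581.0, 45.0, 43.0], 0.48), ([513.0, 48.0, 44.0], 0.47)]
socket2 [([512.0, -18.0, 45.0], 0.67), (
[... 1319 characters left out ...]
 0.56), ([476.0, 296.0, 2.0], 0.45), ([464.0, 359.0, 5.0], 0.41)]
socket1 [([505.0, -13.0, 46.0], 0.77), ([445.0, 56.0, 48.0], 0.76), ([580.0, 47.0, 46.0], 0.76), ([578.0, -21.0, 49.0], 0.76)]
socket2 [([505.0, -13.0, 46.0], 0.77), ([445.0, 56.0, 48.0], 0.76), ([580.0, 47.0, 46.0], 0.76), ([578.0, -21.0, 49.0], 0.76)]
socket3 [([505.0, -13.0, 46.0], 0.77), ([445.0, 56.0, 48.0], 0.76), ([580.0, 47.0, 46.0], 0.76), ([578.0, -21.0, 49.0], 0.76)]
socket4 [([505.0, -13.0, 46.0], 0.77), ([445.0, 56.0, 48.0], 0.76), ([580.0, 47.0, 46.0], 0.76), ([578.0, -21.0, 49.0], 0.76)]
socket5 [([505.0, -13.0, 46.0], 0.77), ([445.0, 56.0, 48.0], 0.76), ([580.0, 47.0, 46.0], 0.76), ([578.0, -21.0, 49.0], 0.76)]
```

View pics/top0.png

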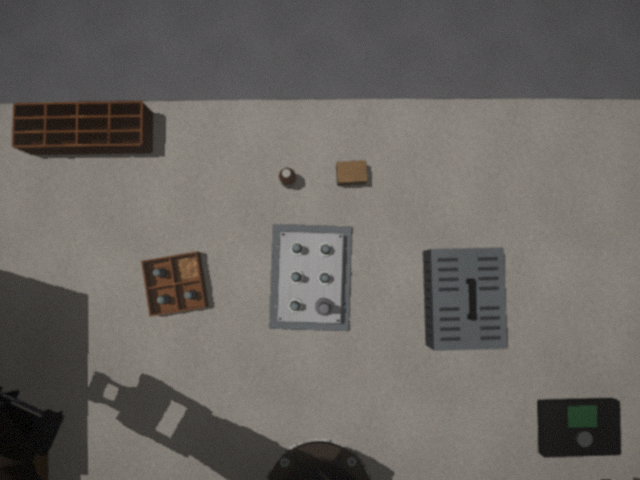

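View pics/side0.png

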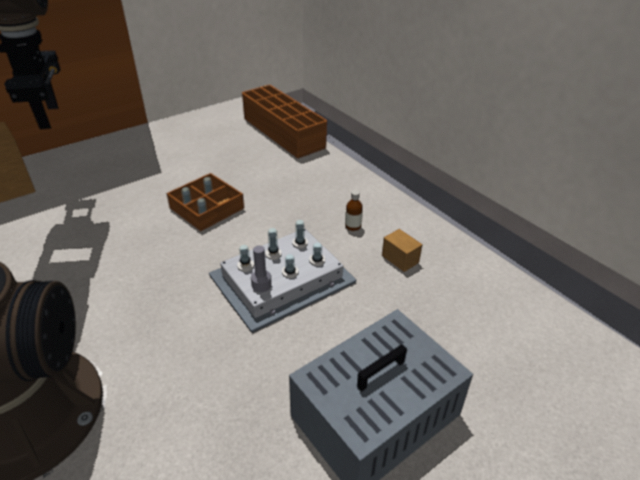

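The top view shows the tray at (175,283) with the cork in its upper-right compartment (190,267). The fixture is at (312,277), with the straightener at its lower right (325,307). The hood is at (467,299), and the bottle and carton stand beyond the fixture. The side view agrees: the straightener is the nearest item on the deck at (260,265). Next I'll move above the fixture for a close look with the wrist camera.

Emit:
drive_tool(
  rows=[
    [[0,0,-0.12,0,0,-0.0447,1],[0,0,-0.12,0,0,-0.0447,1],[0,0,-0.12,0,0,-0.0447,1],[-0.086,-0.186,0,0,0,0,0.55],[-0.086,-0.186,0,0,0,0,0.55]],
  ],
)

```text
t: 2.22
eef_pos: [299.0, 476.2, 323.8]
tcp_rot: [3.141, 0.0, -3.141]
ft_force: [0.6, 0.5, 0.1]
opening: 0.845
grip_force: 0.0
```

Emit:
drive_tool(
  rows=[
    [[-0.086,-0.186,0,0,0,0,0.55],[-0.086,-0.186,0,0,0,0,0.55],[-0.086,-0.186,0,0,0,0,0.55],[-0.086,-0.186,0,0,0,0,0.55],[-0.086,-0.186,0,0,0,0,0.55]],
  ],
)

```text
t: 2.85
eef_pos: [406.7, 243.1, 323.9]
tcp_rot: [3.141, 0.001, 3.141]
ft_force: [0.8, -1.3, 0.1]
opening: 0.555
grip_force: 0.0
```

Emit:
drive_tool(
  rows=[
    [[-0.086,-0.186,0,0,0,0,0.55],[-0.086,-0.186,0,0,0,0,0.55],[-0.086,-0.186,0,0,0,0,0.55],[-0.086,-0.186,0,0,0,0,0.55],[-0.086,-0.186,0,0,0,0,0.55]],
  ],
)

```text
t: 3.48
eef_pos: [514.1, 10.4, 323.8]
tcp_rot: [3.141, 0.001, 3.141]
ft_force: [0.6, 1.1, 0.9]
opening: 0.549
grip_force: 0.0
```

Run:
```python
from h import *
p=env.read_camera("wrist"); st(); cv2.imwrite("pics/w1.png",p["color"]); print(p["pose"].round(2).tolist(),p["k1"],p["camera_matrix"].tolist())
for n in "fixture straightener socket1 flange".split():
    print(n,[(w(p,r["at"]).round(1).tolist(),round(r["score"],2)) for r in env.place_of(n,p)[:6]])
```

```text
{'t': 3.525, 'eef_pos': [516.177, 6.263, 323.436], 'tcp_rot': [-3.14, 0.001, 3.139], 'ft_force': [0.381, -2.903, -1.649], 'opening': 0.549, 'joints': [-0.115, 0.249, 1.693, -0.002, 1.199, -1.683]}
[[0.0, -0.96, -0.26, 439.43], [1.0, 0.0, -0.0, 9.09], [0.0, -0.26, 0.96, 474.7], [0.0, 0.0, 0.0, 1.0]] -0.01834320360969427 [[402.65065580531063, 0.0, 313.46489418249956], [0.0, 402.65065580531063, 236.28239894869841], [0.0, 0.0, 1.0]]
fixture [([509.0, 11.9, 3.6], 0.74)]
straightener [([443.0, -18.8, 40.8], 0.81)]
socket1 [([451.2, 51.0, 42.9], 0.77), ([574.2, -23.8, 44.8], 0.7), ([504.7, -15.7, 43.8], 0.66), ([580.2, 39.6, 45.9], 0.63), ([512.5, 45.4, 40.4], 0.57)]
flange [([510.4, 11.8, 1.5], 0.36), ([449.2, 49.8, 43.0], 0.25)]
```

View pics/w1.png

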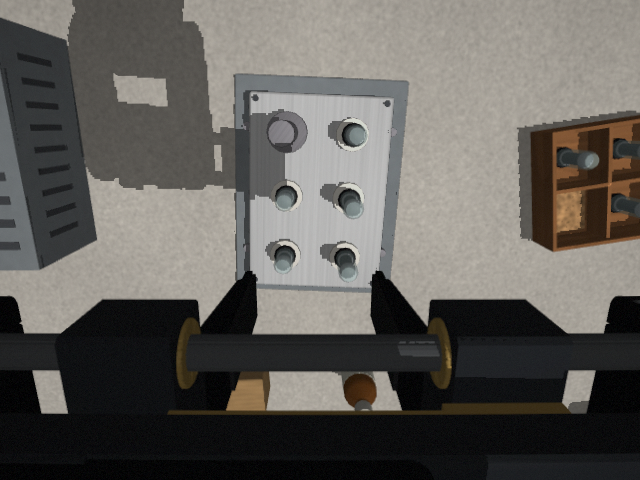

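The wrist view shows the flange corners at about (235,75) and (408,81), the straightener at (286,132) with its top at (282,132), and five valves. The short valve opposite the straightener is at (354,134). I'll take another settled picture and fit edges numerically.

```bash
cat > fit.py <<'E'
from h import *
from scipy.optimize import least_squares
def linepts(g,a,b,n=25,r=7):
    # strongest-gradient points near segment a-b, subpixel-ish
    a=np.array(a,float);b=np.array(b,float);t=(b-a)/np.linalg.norm(b-a);nn=np.array([-t[1],t[0]]);out=[]
    s=np.arange(-r,r+.01,.5)
    for f in np.linspace(.08,.92,n):
        P=a+f*(b-a)+s[:,None]*nn
        v=cv2.remap(g,P[:,0].astype('f4')[None],P[:,1].astype('f4')[None],cv2.INTER_LINEAR)[0].astype(float)
        d=abs(np.gradient(cv2.GaussianBlur(v[None],(5,1),1)[0])); out.append((P[d.argmax()],d.max()))
    return out
def fitrect(p,corn,z,L,W,x0,edges):
    """pose (x,y,yaw) of LxW rectangle at height z; edges list of corner index pairs"""
    g=cv2.GaussianBlur(cv2.cvtColor(p["color"],cv2.COLOR_BGR2GRAY),(3,3),.7)
    C=np.array([[-L,-W],[L,-W],[L,W],[-L,W]])/2
    def wc(x,c): return np.array([x[0]+c[0]*np.cos(x[2])-c[1]*np.sin(x[2]),x[1]+c[0]*np.sin(x[2])+c[1]*np.cos(x[2])])
    x=np.array(x0,float)
    for r in (7,4,3):
        pts=[]
        for i,j in edges:
            a=proj(p,np.r_[wc(x,C[i]),z]);b=proj(p,np.r_[wc(x,C[j]),z])
            for q,m in linepts(g,a,b,r=r):
                if m>2: pts.append((i,j,ray(p,q[0],q[1],z)[:2]))
        def res(x):
            o=[]
            for i,j,q in pts:
                a,b=wc(x,C[i]),wc(x,C[j]);t=(b-a)/np.linalg.norm(b-a);o.append((q-a)@[-t[1],t[0]])
            return o
        s=least_squares(res,x,loss="soft_l1",f_scale=1.0);x=s.x
    return x,len(pts),np.sqrt(np.median(np.square(res(x))))
E
python3 - <<'E'
from fit import *
p=env.read_camera("wrist");st()
for uv in [(236,75),(408,81),(392,291)]: print(ray(p,*uv,10).round(1))
print("str",ray(p,282,132,140).round(1),ray(p,286,132,45).round(1))
E4=[(0,1),(1,2),(2,3),(3,0)]
print("flange wrist",fitrect(p,0,10,250,190,[514,12,-.02],[(0,1),(2,3),(3,0)]))
print("deck wrist",fitrect(p,0,45,210,148,[514,12,-.02],[(0,1),(2,3),(3,0)]))
q=env.read_camera("top")
print("flange top",fitrect(q,0,10,250,190,[514,12,-.02],E4))
print("hood top",fitrect(q,0,109,226,164,[463,-340,-.02],E4))
print("tray top",fitrect(q,0,45,132,132,[499,337,.15],E4))
print("tray wrist",[(w(p,r["at"]).round(1).tolist(),round(r["score"],2)) for r in env.place_of("tray",p)[:2]+env.place_of("cork",p)[:2]])
for n in("straightener","socket1"):
  print(n,[(w(p,r["at"]).round(1).tolist(),round(r["score"],2)) for r in env.place_of(n,p)[:6]])
E
```

```text
{'t': 3.775, 'eef_pos': [513.181, 12.809, 323.681], 'tcp_rot': [3.141, -0.0, 3.142], 'ft_force': [-0.942, -0.217, 0.322], 'opening': 0.55, 'joints': [-0.104, 0.244, 1.699, 0.0, 1.199, -1.675]}
[384.2 -72.3  10. ]
[390.5 114.1  10. ]
[635.7 108.8  10. ]
str [442.7 -14.  140. ] [443.8 -17.   45. ]
flange wrist (array([ 5.11566671e+02,  1.29631264e+01, -4.18387302e-02]), 75, np.float64(0.12326140914949485))
deck wrist (array([ 5.13085275e+02,  1.30558651e+01, -4.20923041e-02]), 74, np.float64(0.8881635037259631))
flange top (array([ 5.1332051e+02,  1.1760083e+01, -4.8366893e-02]), 92, np.float64(1.2379373256940287))
hood top (array([ 4.62113286e+02, -3.41509120e+02,  1.23498086e-02]), 100, np.float64(1.0034839470358796))
tray top (array([4.98601870e+02, 3.31386400e+02, 1.53103027e-01]), 100, np.float64(1.2214621163635555))
tray wrist [([495.7, 330.5, -2.5], 0.97), ([535.3, 309.9, 10.7], 0.74)]
straightener [([444.0, -17.9, 40.8], 0.82)]
socket1 [([574.9, -21.8, 49.0], 0.89), ([511.5, 46.5, 40.3], 0.78), ([578.0, 42.6, 43.3], 0.76), ([509.3, -17.6, 45.3], 0.66), ([449.9, 50.0, 45.4], 0.64)]
```

Emit:
drive_tool(
  rows=[
    [[0.136,-0.06,0,0,0,0,0.55],[0.137,-0.059,0,0,0,0,0.55],[0,0,0.2,0,0,0,0.55],[0,0,0.2,0,0,0,0.55],[0,0,0.17,0,0,0,0.55]],
  ],
)

```text
t: 4.65
eef_pos: [445.0, -17.2, 179.9]
tcp_rot: [3.142, 0.001, -3.142]
ft_force: [0.8, 0.2, -1.0]
opening: 0.547
grip_force: 0.0
```

Run:
```python
from h import *
p=env.read_camera("wrist");st(); cv2.imwrite("pics/w2.png",p["color"])
print([(w(p,r["at"]).round(1).tolist(),round(r["score"],2)) for r in env.place_of("straightener",p)[:3]])
```

```text
{'t': 4.7, 'eef_pos': [443.195, -16.935, 175.837], 'tcp_rot': [3.14, -0.006, 3.142], 'ft_force': [-1.872, -0.447, -4.466], 'opening': 0.554, 'joints': [-0.187, 0.32, 2.051, 0.0, 0.776, -1.758]}
[([443.1, -16.9, 42.4], 0.6)]
```

View pics/w2.png

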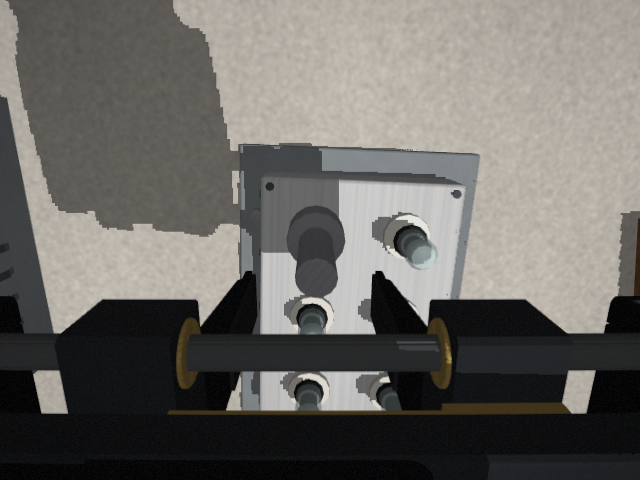

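The straightener's top at (316,278) sits midway between the fingers, so I'll descend and grip.

Emit:
drive_tool(
  rows=[
    [[0,0,0.13,0,0,0,0.55],[0,0,0.13,0,0,0,0.55],[0,0,0,0,0,0,0],[0,0,0,0,0,0,0],[0,0,0,0,0,0,0]],
  ],
)

```text
t: 5.38
eef_pos: [446.0, -17.6, 117.6]
tcp_rot: [-3.141, 0.002, 3.141]
ft_force: [0.4, 0.3, -0.4]
opening: 0.291
grip_force: 0.0
```

Emit:
drive_tool(
  rows=[
    [[0,0,0,0,0,0,0],[0,0,-0.02,0,0,0,0],[0,0,-0.08,0,0,0,0],[0,0,-0.16,0,0,0,0],[0,0,-0.16,0,0,0,0]],
  ],
)

```text
t: 6.0
eef_pos: [444.9, -17.6, 222.5]
tcp_rot: [3.141, -0.001, 3.141]
ft_force: [1.7, -0.8, -2.1]
opening: 0.227
grip_force: 30.0
```

Emit:
drive_tool(
  rows=[
    [[-0.04,0.163,-0.05,0,0,0,0],[-0.04,0.163,0,0,0,0,0],[-0.04,0.163,0,0,0,0,0],[-0.04,0.163,0,0,0,0,0],[-0.04,0.163,0,0,0,0,0]],
  ],
)

```text
t: 6.62
eef_pos: [495.3, 187.5, 233.9]
tcp_rot: [-3.142, -0.0, 3.141]
ft_force: [0.6, 0.1, -1.2]
opening: 0.228
grip_force: 30.0
```

Emit:
drive_tool(
  rows=[
    [[-0.04,0.163,0,0,0,0,0],[-0.04,0.163,0,0,0,0,0],[-0.04,0.163,0,0,0,0,0],[-0.044,0,0,0,0,0,0],[0,0,0,0,0,0,0]],
  ],
)

```text
t: 7.25
eef_pos: [536.6, 307.9, 233.3]
tcp_rot: [-3.141, -0.001, 3.141]
ft_force: [0.5, -0.0, -1.2]
opening: 0.223
grip_force: 30.0
```

Run:
```python
from fit import *
for i in range(2): env.read_camera("wrist")
p=env.read_camera("wrist");st(); cv2.imwrite("pics/w3.png",p["color"])
for n in("cork","tray","straightener","spare1"): print(n,[(w(p,r["at"]).round(1).tolist(),round(r["score"],2)) for r in env.place_of(n,p)[:3]])
print("tray",fitrect(p,0,45,132,132,[498,331.5,.153],[(0,1),(2,3),(3,0)]))
q=env.read_camera("side")
for n in("cork","tray","straightener","spare1"): print(n,[(w(q,r["at"]).round(1).tolist(),round(r["score"],2)) for r in env.place_of(n,q)[:3]])
```

```text
{'t': 7.4, 'eef_pos': [536.214, 307.39, 233.774], 'tcp_rot': [-3.141, -0.0, 3.14], 'ft_force': [-0.895, -0.243, -1.801], 'opening': 0.224, 'joints': [0.414, 0.481, 1.576, -0.0, 1.085, -1.156]}
cork [([536.8, 308.9, 7.4], 0.58)]
tray [([495.8, 332.5, -0.8], 0.71)]
straightener [([536.1, 305.2, 156.1], 0.83)]
spare1 [([463.9, 356.3, 0.4], 0.89), ([469.5, 296.1, 0.5], 0.63), ([525.2, 363.7, 0.9], 0.61)]
tray (array([4.96497662e+02, 3.32937503e+02, 1.55939566e-01]), 70, np.float64(0.11839209060065602))
cork [([538.5, 309.6, 4.1], 0.59)]
tray [([502.1, 339.7, 1.5], 0.71)]
straightener [([534.9, 309.9, 163.7], 0.56)]
spare1 [([527.0, 371.8, 2.9], 0.66), ([463.8, 360.2, 6.8], 0.56), ([474.3, 296.5, 4.1], 0.53)]
```

View pics/w3.png

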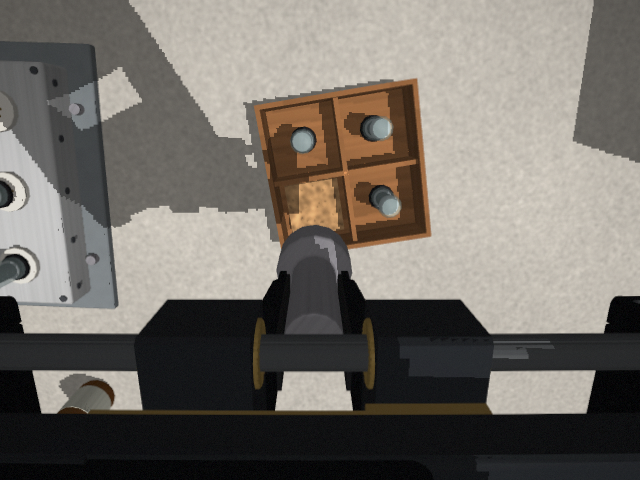

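The tray's cork compartment is at (315,205), the spares stand in the other three, and the straightener hangs upright in the grip. I'll lower it onto the cork.

Emit:
drive_tool(
  rows=[
    [[0.005,0,0.15,0,0,0,0],[0,0,0.2,0,0,0,0],[0,0,0.17,0,0,0,0],[0,0,0.06,0,0,0,0],[0,0,0.012,0,0,0,0]],
  ],
)

```text
t: 8.48
eef_pos: [535.4, 308.4, 85.6]
tcp_rot: [-3.141, -0.0, 3.141]
ft_force: [-0.5, 0.1, -1.9]
opening: 0.226
grip_force: 30.0
```

Emit:
drive_tool(
  rows=[
    [[0,0,0.008,0,0,0,0],[0,0,0.006,0,0,0,0],[0,0,0.004,0,0,0,0],[0,0,0,0,0,0,0]],
  ],
)

```text
t: 8.98
eef_pos: [535.3, 308.4, 81.5]
tcp_rot: [3.141, 0.0, 3.141]
ft_force: [0.5, 0.0, -2.4]
opening: 0.225
grip_force: 30.0
```

Emit:
drive_tool(
  rows=[
    [[0,0,0.004,0,0,0,0],[0,0,0.003,0,0,0,0],[0,0,0,0,0,0,0]],
  ],
)

```text
t: 9.35
eef_pos: [535.4, 308.5, 80.2]
tcp_rot: [3.141, 0.001, 3.141]
ft_force: [-2.0, -0.2, 7.7]
opening: 0.222
grip_force: 30.0
```

Emit:
drive_tool(
  rows=[
    [[0,0,0.004,0,0,0,0],[0,0,0,0,0,0,0]],
  ],
)

```text
t: 9.6
eef_pos: [535.5, 308.6, 80.1]
tcp_rot: [3.141, 0.002, 3.141]
ft_force: [-4.8, -1.6, 16.0]
opening: 0.224
grip_force: 30.0
```

It's in contact with the cork. I'll ease off, release and rise.

Emit:
drive_tool(
  rows=[
    [[0,0,-0.005,0,0,0,0],[0,0,0,0,0,0,0.42],[0,0,0,0,0,0,0.42],[0,0,0,0,0,0,0.42],[0,0,-0.04,0,0,0,0.42]],
  ],
)

```text
t: 10.22
eef_pos: [534.9, 308.2, 89.3]
tcp_rot: [-3.141, -0.001, 3.141]
ft_force: [0.0, -0.3, -0.5]
opening: 0.419
grip_force: 0.0
```

Emit:
drive_tool(
  rows=[
    [[0,0,-0.12,0,0,0,0.42],[0,0,-0.24,0,0,0,0.42],[0,0,-0.24,0,0,0,0],[0.02,-0.2,0,0,0,0,0],[0.03,-0.2,0,0,0,0,0]],
  ],
)

```text
t: 10.85
eef_pos: [522.4, 207.5, 241.0]
tcp_rot: [3.141, 0.002, -3.141]
ft_force: [1.0, -0.2, -0.3]
opening: 0.163
grip_force: 0.0
```

Run:
```python
from fit import *
env.read_camera("wrist")
p=env.read_camera("side");st()
q=env.read_camera("wrist")
for pp in(p,q): print([(w(pp,r["at"]).round(1).tolist(),round(r["score"],2)) for r in env.place_of("straightener",pp)[:3]])
a=cv2.resize(p["color"][150:320,150:370],None,fx=2.4,fy=2.4,interpolation=cv2.INTER_CUBIC)
cv2.imwrite("pics/s4.png",a)
```

```text
{'t': 10.95, 'eef_pos': [521.993, 205.122, 240.736], 'tcp_rot': [-3.141, 0.0, 3.138], 'ft_force': [1.163, 0.737, 0.088], 'opening': 0.078, 'joints': [0.257, 0.392, 1.71, -0.001, 1.039, -1.31]}
[([759.5, -83.2, 1.8], 0.37)]
[([534.9, 301.3, 4.3], 0.55)]
```

View pics/s4.png

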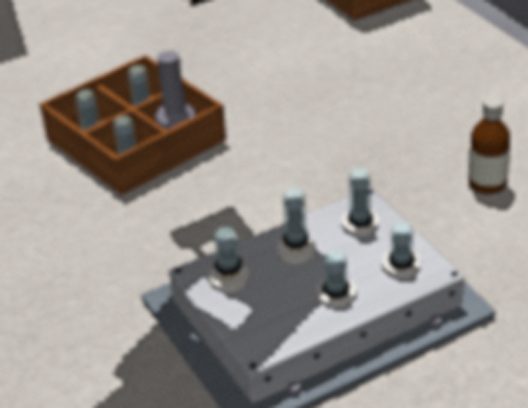

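The straightener stands upright in the cork compartment at (172,95) and the other valves are untouched. The tall valves are at (295,220) and (360,205), local (0,33) and (66,33); the rest are short. I'll move over valve C at (66,33) with the fingers shut.

Emit:
drive_tool(
  rows=[
    [[-0.0575,-0.164,0.05,0,0,0,0],[-0.0575,-0.164,0.05,0,0,0,0],[-0.0575,-0.164,0.05,0,0,0,0],[-0.0575,-0.164,0.05,0,0,0,0],[0,0,0.1,0,0,0,0]],
  ],
)

```text
t: 11.72
eef_pos: [581.8, 43.0, 164.5]
tcp_rot: [-3.142, 0.002, 3.139]
ft_force: [-0.3, 0.9, -0.3]
opening: 0.004
grip_force: 0.0
```

Emit:
drive_tool(
  rows=[
    [[0,0,0,0,0,0,0],[0,0,0,0,0,0,0]],
  ],
)

```text
t: 11.98
eef_pos: [580.5, 45.3, 165.3]
tcp_rot: [3.141, 0.001, -3.141]
ft_force: [0.3, 0.6, -0.4]
opening: 0.009
grip_force: 0.0
```

Run:
```python
from fit import *
p=env.read_camera("side");st();q=env.read_camera("top");r=env.read_camera("wrist")
a=cv2.resize(p["color"][200:320,190:360],None,fx=3.4,fy=3.4,interpolation=cv2.INTER_CUBIC)
cv2.imwrite("pics/s5.png",a)
```

```text
{'t': 12.025, 'eef_pos': [580.521, 45.278, 165.544], 'tcp_rot': [3.141, 0.001, -3.141], 'ft_force': [-0.295, 0.703, 0.209], 'opening': 0.003, 'joints': [-0.036, 0.507, 1.741, 0.0, 0.892, -1.607]}
```

View pics/s5.png

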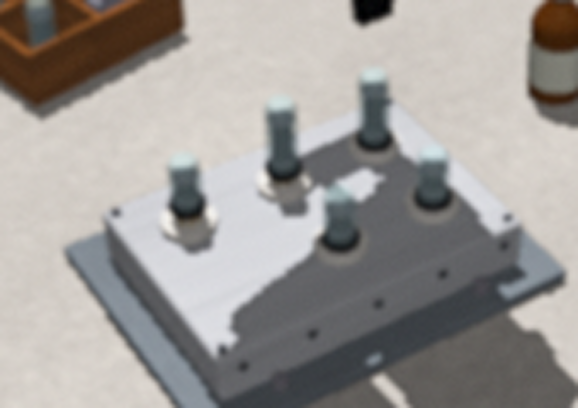

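Valves A (185,190) and B (282,145) look proud, while C, D and E look about home. I'll press each one gently and go by the force, starting with C.

Emit:
drive_tool(
  rows=[
    [[0,-0.009,0.05,0,0,0,0],[0,0,0.055,0,0,0,0],[0,0,0.01,0,0,0,0],[0,0,0.01,0,0,0,0],[0,0,0.01,0,0,0,0]],
  ],
)

```text
t: 12.75
eef_pos: [580.2, 42.1, 130.9]
tcp_rot: [3.142, 0.0, 3.141]
ft_force: [0.2, -0.5, 0.0]
opening: 0.005
grip_force: 0.0
```

Emit:
drive_tool(
  rows=[
    [[0,0,0.01,0,0,0,0],[0,0,0.008,0,0,0,0],[0,0,0.004,0,0,0,0],[0,0,0.004,0,0,0,0]],
  ],
)

```text
t: 13.25
eef_pos: [580.1, 42.1, 124.4]
tcp_rot: [3.142, 0.0, 3.141]
ft_force: [0.7, 0.5, -0.2]
opening: 0.007
grip_force: 0.0
```

Emit:
drive_tool(
  rows=[
    [[0,0,0.004,0,0,0,0],[0,0,0.004,0,0,0,0],[0,0,0,0,0,0,0]],
  ],
)

```text
t: 13.62
eef_pos: [580.5, 42.1, 124.0]
tcp_rot: [-3.142, 0.002, 3.141]
ft_force: [-4.3, -0.2, 16.4]
opening: 0.006
grip_force: 8.0
```

C is home: hard stop at TCP z 124.0 with 16 N. Now B.

Emit:
drive_tool(
  rows=[
    [[0,0,-0.08,0,0,0,0],[0.132,0.007,0,0,0,0,0],[0.132,0.007,0,0,0,0,0],[0,0,0,0,0,0,0],[0,0,0.012,0,0,0,0]],
  ],
)

```text
t: 14.25
eef_pos: [515.1, 45.6, 139.7]
tcp_rot: [3.142, 0.002, 3.141]
ft_force: [-0.9, 0.4, 1.2]
opening: 0.004
grip_force: 0.0
```

Emit:
drive_tool(
  rows=[
    [[0,0,0.01,0,0,0,0],[0,0,0.008,0,0,0,0],[0,0,0.008,0,0,0,0],[0,0,0.008,0,0,0,0],[0,0,0.008,0,0,0,0]],
  ],
)

```text
t: 14.88
eef_pos: [514.3, 45.6, 129.2]
tcp_rot: [3.142, 0.001, 3.141]
ft_force: [-2.1, -0.5, 7.7]
opening: 0.005
grip_force: 3.6
```

Emit:
drive_tool(
  rows=[
    [[0,0,0.008,0,0,0,0],[0,0,0.008,0,0,0,0],[0,0,0.006,0,0,0,0],[0,0,0.004,0,0,0,0],[0,0,0,0,0,0,0]],
  ],
)

```text
t: 15.5
eef_pos: [514.5, 45.6, 123.9]
tcp_rot: [-3.142, 0.002, 3.141]
ft_force: [-3.9, 0.2, 20.0]
opening: 0.004
grip_force: 10.3
```

B moved about 8 mm and is now home. Now A.

Emit:
drive_tool(
  rows=[
    [[0,0,-0.05,0,0,0,0],[0.132,0.005,0,0,0,0,0],[0.132,0.006,0,0,0,0,0],[0,0,0.025,0,0,0,0],[0,0,0.02,0,0,0,0]],
  ],
)

```text
t: 16.12
eef_pos: [449.1, 48.3, 123.6]
tcp_rot: [3.142, 0.001, 3.141]
ft_force: [-0.0, 0.3, -0.4]
opening: 0.001
grip_force: 0.0
```

Emit:
drive_tool(
  rows=[
    [[0,0,0.008,0,0,0,0],[0,0,0.008,0,0,0,0],[0,0,0.008,0,0,0,0],[0,0,0.008,0,0,0,0],[0,0,0.008,0,0,0,0]],
  ],
)

```text
t: 16.75
eef_pos: [448.4, 48.4, 113.9]
tcp_rot: [3.142, 0.001, 3.141]
ft_force: [-1.3, -0.1, 5.9]
opening: 0.004
grip_force: 3.6
```

Emit:
drive_tool(
  rows=[
    [[0,0,0.008,0,0,0,0],[0,0,0.006,0,0,0,0],[0,0,0.006,0,0,0,0],[0,0,0,0,0,0,0]],
  ],
)

```text
t: 17.25
eef_pos: [448.3, 48.4, 108.9]
tcp_rot: [3.142, 0.001, 3.141]
ft_force: [-0.0, -0.5, 4.4]
opening: 0.007
grip_force: 2.1
```

Emit:
drive_tool(
  rows=[
    [[0,0,0.006,0,0,0,0],[0,0,0.004,0,0,0,0],[0,0,0,0,0,0,0]],
  ],
)

```text
t: 17.62
eef_pos: [448.6, 48.4, 107.7]
tcp_rot: [-3.142, 0.002, 3.141]
ft_force: [-6.5, -0.4, 29.9]
opening: 0.003
grip_force: 15.0
```

A is home. Now D.

Emit:
drive_tool(
  rows=[
    [[0,0,-0.1,0,0,0,0],[-0.126,-0.138,0,0,0,0,0],[-0.127,-0.138,0,0,0,0,0],[0,0,0.015,0,0,0,0],[0,0,0.015,0,0,0,0]],
  ],
)

```text
t: 18.25
eef_pos: [510.7, -20.5, 123.1]
tcp_rot: [3.141, -0.001, 3.141]
ft_force: [-0.4, 0.4, 0.5]
opening: 0.002
grip_force: 0.0
```

Emit:
drive_tool(
  rows=[
    [[0,0,0.008,0,0,0,0],[0,0,0.008,0,0,0,0],[0,0,0.008,0,0,0,0],[0,0,0.008,0,0,0,0],[0,0,0.008,0,0,0,0]],
  ],
)

```text
t: 18.88
eef_pos: [511.3, -20.6, 113.5]
tcp_rot: [3.142, 0.0, 3.141]
ft_force: [-0.2, 0.8, 0.4]
opening: 0.005
grip_force: 0.0
```

Emit:
drive_tool(
  rows=[
    [[0,0,0.008,0,0,0,0],[0,0,0.006,0,0,0,0],[0,0,0.006,0,0,0,0],[0,0,0,0,0,0,0]],
  ],
)

```text
t: 19.38
eef_pos: [511.3, -20.6, 108.5]
tcp_rot: [3.141, -0.0, 3.141]
ft_force: [-0.8, -0.6, 1.1]
opening: 0.001
grip_force: 0.0
```

Emit:
drive_tool(
  rows=[
    [[0,0,0.006,0,0,0,0],[0,0,0.003,0,0,0,0],[0,0,0,0,0,0,0]],
  ],
)

```text
t: 19.75
eef_pos: [511.6, -20.7, 107.9]
tcp_rot: [-3.141, 0.002, 3.141]
ft_force: [-4.6, 0.4, 21.6]
opening: 0.007
grip_force: 10.5
```

Emit:
drive_tool(
  rows=[
    [[0,0,-0.09,0,0,0,0],[-0.132,-0.006,0,0,0,0,0],[-0.132,-0.006,0,0,0,0,0],[0,0,0.015,0,0,0,0],[0,0,0.015,0,0,0,0]],
  ],
)

```text
t: 20.38
eef_pos: [576.4, -23.5, 120.8]
tcp_rot: [3.141, -0.001, 3.141]
ft_force: [1.1, -0.8, -0.6]
opening: 0.008
grip_force: 0.0
```

Emit:
drive_tool(
  rows=[
    [[0,0,0.008,0,0,0,0],[0,0,0.008,0,0,0,0],[0,0,0.008,0,0,0,0],[0,0,0.008,0,0,0,0],[0,0,0.008,0,0,0,0]],
  ],
)

```text
t: 21.0
eef_pos: [577.3, -23.7, 111.3]
tcp_rot: [3.142, 0.0, 3.141]
ft_force: [-0.7, 0.5, 1.1]
opening: 0.006
grip_force: 0.0
```

Emit:
drive_tool(
  rows=[
    [[0,0,0.006,0,0,0,0],[0,0,0.006,0,0,0,0],[0,0,0.004,0,0,0,0],[0,0,0,0,0,0,0]],
  ],
)

```text
t: 21.5
eef_pos: [577.4, -23.7, 108.1]
tcp_rot: [-3.142, 0.001, 3.141]
ft_force: [-2.0, 0.4, 8.4]
opening: 0.007
grip_force: 4.3
```

Emit:
drive_tool(
  rows=[
    [[0,0,0.005,0,0,0,0],[0,0,0,0,0,0,0]],
  ],
)

```text
t: 21.75
eef_pos: [577.6, -23.7, 107.9]
tcp_rot: [-3.141, 0.002, 3.141]
ft_force: [-5.0, 0.7, 19.7]
opening: 0.004
grip_force: 9.8
```

Emit:
drive_tool(
  rows=[
    [[0,0,-0.18,0,0,0,0],[0,0,-0.2,0,0,0,0],[0.065,-0.175,-0.1,0,0,0,0.5],[0.065,-0.175,-0.1,0,0,0,0.5],[0.065,-0.175,-0.1,0,0,0,0.5]],
  ],
)

```text
t: 22.38
eef_pos: [527.8, -156.0, 277.0]
tcp_rot: [-3.142, 0.0, 3.141]
ft_force: [0.7, -0.2, 0.6]
opening: 0.261
grip_force: 0.0
```

Emit:
drive_tool(
  rows=[
    [[0.065,-0.175,-0.1,0,0,0,0.5],[0.065,-0.175,0,0,0,0,0.5],[0.065,-0.175,0,0,0,0,0.5],[0.064,-0.175,0,0,0,0,0.5],[0,0,0,0,0,0,0.5]],
  ],
)

```text
t: 23.0
eef_pos: [462.5, -332.2, 300.8]
tcp_rot: [3.142, -0.0, 3.138]
ft_force: [-0.3, 0.5, -0.3]
opening: 0.499
grip_force: 0.0
```

Run:
```python
from fit import *
env.read_camera("top"); env.read_camera("top"); q=env.read_camera("side")
p=env.read_camera("wrist");st(); cv2.imwrite("pics/w6.png",p["color"])
for n in("hood","hood_handle"):
  for r in(p,q): print(n,[(w(r,k["at"]).round(1).tolist(),round(k["score"],2)) for k in env.place_of(n,r)[:2]])
print("hood w",fitrect(p,0,109,226,164,[462,-340,.012],[(0,1),(1,2),(2,3),(3,0)][::1]))
print("hood w",fitrect(p,0,109,226,164,[462,-340,.012],[(0,1),(2,3),(3,0)]))
print("hood s",fitrect(q,0,109,226,164,[462,-340,.012],[(0,1),(1,2),(2,3),(3,0)]))
print("fix s",fitrect(q,0,10,250,190,[513,12.5,-.042],[(0,1),(1,2),(3,0)]))
```

```text
{'t': 23.2, 'eef_pos': [463.933, -329.011, 301.101], 'tcp_rot': [3.141, 0.0, -3.141], 'ft_force': [0.53, 1.351, -0.193], 'opening': 0.498, 'joints': [-0.733, 0.348, 1.608, 0.0, 1.186, -2.304]}
hood [([462.2, -341.2, 1.1], 0.72), ([510.3, 10.8, 0.3], 0.62)]
hood [([462.1, -336.7, 1.1], 0.71), ([461.2, 362.8, 7.5], 0.4)]
hood_handle [([461.7, -336.4, 136.7], 0.91)]
hood_handle [([465.6, -337.9, 138.5], 0.75), ([513.6, 48.5, 46.2], 0.64)]
hood w (array([ 4.62745214e+02, -3.40925066e+02,  1.32808852e-02]), 97, np.float64(1.4291211145370817))
hood w (array([ 4.60963217e+02, -3.40946014e+02,  1.25431615e-02]), 73, np.float64(0.10428948041714652))
hood s (array([ 4.61137707e+02, -3.37872345e+02,  1.09509450e-02]), 76, np.float64(0.019455577915280686))
fix s (array([ 5.09038067e+02,  8.31891305e+00, -3.64426658e-02]), 64, np.float64(0.18131117393659674))
```

View pics/w6.png

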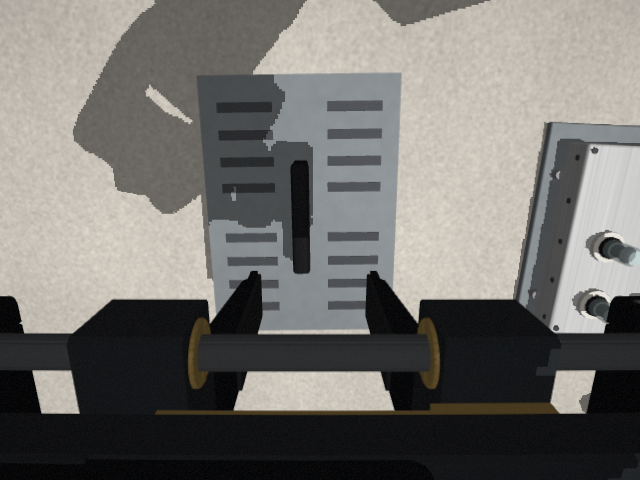

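The wrist view shows the hood with its handle bar at (300,217), running along x between the open fingers. Three independent fits agree on about (462,-340) with yaw 0.012, so I'll align, descend and grip.

Emit:
drive_tool(
  rows=[
    [[0.006,-0.044,0,0,0,-0.004,0.5],[0,0,0.2,0,0,0,0.5],[0,0,0.2,0,0,0,0.5],[0,0,0.18,0,0,0,0.5],[0,0,0.076,0,0,0,0.5]],
  ],
)

```text
t: 24.02
eef_pos: [461.5, -340.8, 134.5]
tcp_rot: [3.139, -0.002, -3.129]
ft_force: [0.9, -0.7, 1.2]
opening: 0.499
grip_force: 0.0
```

Emit:
drive_tool(
  rows=[
    [[0,0,0,0,0,0,0.5],[0,0,0,0,0,0,0],[0,0,0,0,0,0,0],[0,0,0,0,0,0,0],[0,0,0,0,0,0,0]],
  ],
)

```text
t: 24.65
eef_pos: [462.2, -340.6, 137.6]
tcp_rot: [3.141, 0.0, -3.13]
ft_force: [1.2, 2.4, 1.1]
opening: 0.146
grip_force: 30.0
```

Run:
```python
from fit import *
p=env.read_camera("wrist");st(); cv2.imwrite("pics/w7.png",p["color"])
print(env.state()["grip_force"])
for n in("hood","hood_handle"):
  for r in(p,): print(n,[(w(r,k["at"]).round(1).tolist(),round(k["score"],2)) for k in env.place_of(n,r)[:2]])
print("hood w",fitrect(p,0,109,226,164,[461,-340,.012],[(0,1),(2,3),(3,0)]))
```

```text
{'t': 24.7, 'eef_pos': [462.19, -340.52, 137.461], 'tcp_rot': [3.141, 0.0, -3.13], 'ft_force': [-0.813, 4.624, 3.86], 'opening': 0.148, 'joints': [-0.75, 0.534, 1.786, 0.001, 0.822, -2.334]}
30.000484585762024
hood [([462.5, -339.3, 2.8], 0.62)]
hood_handle [([463.4, -339.0, 138.7], 0.87)]
hood w (array([ 4.60986890e+02, -3.41381164e+02,  1.44959491e-02]), 69, np.float64(0.11902959071241183))
```

View pics/w7.png

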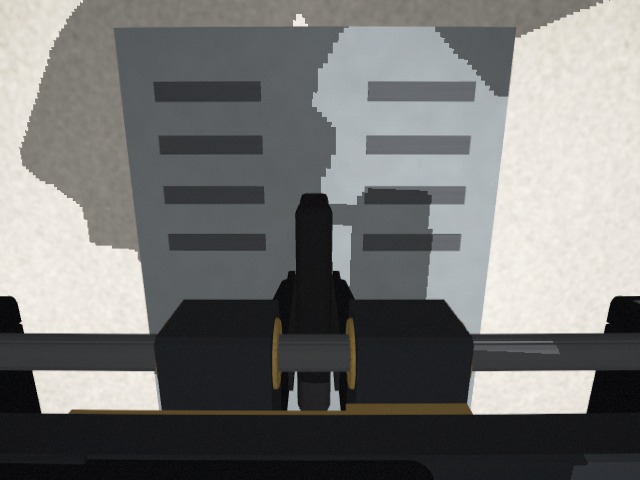

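The handle is gripped centrally at (314,240). Now I'll lift, turn to the fixture's yaw and carry the hood across.

Emit:
drive_tool(
  rows=[
    [[0,0,-0.03,0,0,0,0],[0,0,-0.1,0,0,0,0],[0,0,-0.17,0,0,0.0175,0],[0,0,-0.17,0,0,0,0],[0,0,-0.05,0,0,0,0]],
  ],
)

```text
t: 25.42
eef_pos: [462.5, -341.4, 269.3]
tcp_rot: [-3.139, 0.003, 3.099]
ft_force: [-0.9, -0.0, -4.0]
opening: 0.147
grip_force: 30.0
```

Emit:
drive_tool(
  rows=[
    [[-0.014,0.1,0,0,0,0,0],[-0.018,0.17,0,0,0,0,0],[-0.018,0.18,0,0,0,0,0],[-0.018,0.18,0,0,0,0,0],[-0.018,0.18,0,0,0,0,0]],
  ],
)

```text
t: 26.05
eef_pos: [491.9, -138.0, 265.8]
tcp_rot: [3.141, -0.002, 3.098]
ft_force: [0.6, -0.2, -4.1]
opening: 0.145
grip_force: 30.0
```

Emit:
drive_tool(
  rows=[
    [[-0.018,0.18,0,0,0,0,0],[-0.018,0.18,0,0,0,0,0],[-0.01,0.15,0,0,0,0,0],[-0.01,0.1,0,0,0,0,0],[0,0,0,0,0,0,0]],
  ],
)

```text
t: 26.68
eef_pos: [512.5, 13.6, 265.9]
tcp_rot: [3.141, -0.002, 3.101]
ft_force: [0.5, -0.9, -4.2]
opening: 0.145
grip_force: 30.0
```

Run:
```python
from fit import *
env.read_camera("top");env.read_camera("top");q=env.read_camera("top");p=env.read_camera("side");st();c=env.read_camera("wrist");print(env.state()["moment"])
a=cv2.resize(p["color"][120:360,180:400],None,fx=2.4,fy=2.4,interpolation=cv2.INTER_CUBIC)
cv2.imwrite("pics/s8.png",a)
s=env.state();z=s["eef_pos"][2]-137+109
for n,i in(("wrist",c),): print(n,z,fitrect(i,0,z,226,164,[512.5,13,-.043],[(0,1),(2,3),(3,0)]))
print("side hood",[(w(p,k["at"]).round(1).tolist(),round(k["score"],2)) for k in env.place_of("hood",p)[:2]])
```

```text
{'t': 26.875, 'eef_pos': [512.672, 11.557, 266.604], 'tcp_rot': [-3.142, -0.001, 3.098], 'ft_force': [0.2, 0.001, -4.302], 'opening': 0.146, 'joints': [-0.106, 0.296, 1.785, -0.0, 1.061, -1.633]}
[ 0.01244839 -0.01031825  0.00805066]
wrist 238.74841452346135 (array([ 5.11584997e+02,  1.07523483e+01, -4.13309599e-02]), 69, np.float64(0.17686014290543398))
side hood [([512.8, 12.9, 132.3], 0.79), ([743.9, 68.5, -1.5], 0.71)]
```

View pics/s8.png

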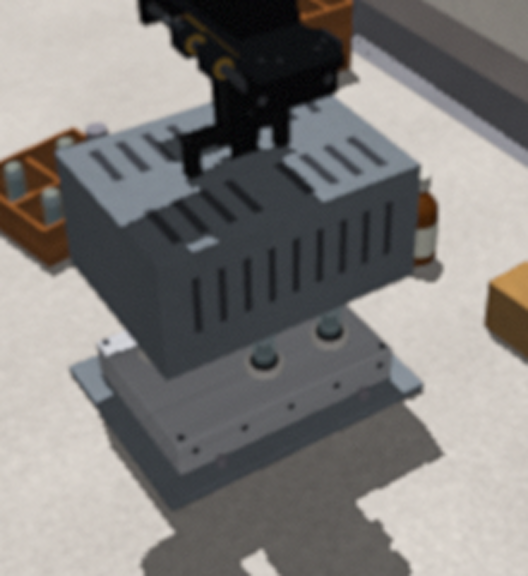

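The hood is level above the fixture and about 2 mm short in y, so I'll correct that and lower to just above the deck.

Emit:
drive_tool(
  rows=[
    [[0,0.007,0.04,0,0,0,0],[0,0,0.1,0,0,0,0],[0,0,0.1,0,0,0,0],[0,0,0.06,0,0,0,0],[0,0,0,0,0,0,0]],
  ],
)

```text
t: 27.6
eef_pos: [512.6, 14.0, 191.2]
tcp_rot: [3.141, -0.002, 3.099]
ft_force: [0.3, 0.4, -3.1]
opening: 0.146
grip_force: 30.0
```

Emit:
drive_tool(
  rows=[
    [[0,0,0.016,0,0,0,0],[0,0,0.012,0,0,0,0],[0,0,0.01,0,0,0,0],[0,0,0,0,0,0,0]],
  ],
)

```text
t: 28.1
eef_pos: [512.9, 14.1, 182.7]
tcp_rot: [3.142, 0.0, 3.099]
ft_force: [-0.8, 0.5, -4.0]
opening: 0.145
grip_force: 30.0
```

Emit:
drive_tool(
  rows=[
    [[0,-0.002,0.008,0,0,0,0],[0,0,0.008,0,0,0,0],[0,0,0.008,0,0,0,0],[0,0,0,0,0,0,0]],
  ],
)

```text
t: 28.6
eef_pos: [512.8, 13.6, 176.4]
tcp_rot: [3.141, -0.0, 3.099]
ft_force: [1.1, -0.3, -3.7]
opening: 0.146
grip_force: 30.0
```

The rim has passed the deck edge without contact, so I'll continue down to the plungers (expected at TCP z of about 155).

Emit:
drive_tool(
  rows=[
    [[0,0,0.016,0,0,0,0],[0,0,0.016,0,0,0,0],[0,0,0.016,0,0,0,0],[0,0,0.012,0,0,0,0],[0,0,0,0,0,0,0]],
  ],
)

```text
t: 29.22
eef_pos: [512.8, 13.5, 161.4]
tcp_rot: [3.141, -0.0, 3.099]
ft_force: [0.3, -1.0, -5.0]
opening: 0.142
grip_force: 30.0
```

Emit:
drive_tool(
  rows=[
    [[0,0,0.008,0,0,0,0],[0,0,0.006,0,0,0,0],[0,0,0.006,0,0,0,0],[0,0,0,0,0,0,0]],
  ],
)

```text
t: 29.72
eef_pos: [512.9, 13.6, 156.5]
tcp_rot: [3.141, -0.0, 3.099]
ft_force: [-0.1, -0.9, -3.9]
opening: 0.144
grip_force: 30.0
```

Emit:
drive_tool(
  rows=[
    [[0,0,0.006,0,0,0,0],[0,0,0.006,0,0,0,0],[0,0,0,0,0,0,0]],
  ],
)

```text
t: 30.1
eef_pos: [513.4, 13.6, 154.4]
tcp_rot: [3.142, 0.002, 3.099]
ft_force: [-0.3, 1.6, 6.0]
opening: 0.143
grip_force: 30.0
```

Emit:
drive_tool(
  rows=[
    [[0,0,0.006,0,0,0,0],[0,0,0.006,0,0,0,0],[0,0,0,0,0,0,0]],
  ],
)

```text
t: 30.48
eef_pos: [513.8, 13.4, 152.0]
tcp_rot: [-3.141, 0.003, 3.099]
ft_force: [-1.4, -0.7, 12.4]
opening: 0.142
grip_force: 30.0
```

Emit:
drive_tool(
  rows=[
    [[0,0,0.006,0,0,0,0],[0,0,0.006,0,0,0,0],[0,0,0,0,0,0,0]],
  ],
)

```text
t: 30.85
eef_pos: [513.7, 13.4, 149.0]
tcp_rot: [-3.141, 0.003, 3.099]
ft_force: [-1.2, 0.3, 12.0]
opening: 0.143
grip_force: 30.0
```

Emit:
drive_tool(
  rows=[
    [[0,0,0.006,0,0,0,0],[0,0,0.006,0,0,0,0],[0,0,0,0,0,0,0]],
  ],
)

```text
t: 31.22
eef_pos: [513.1, 14.1, 146.9]
tcp_rot: [3.141, 0.002, 3.099]
ft_force: [-7.7, 6.1, 26.2]
opening: 0.143
grip_force: 30.0
```

It has bottomed at 146.9, close to the expected 147. I'll release, close the fingers, and press the handle top to confirm it's home.

Emit:
drive_tool(
  rows=[
    [[0,0,-0.006,0,0,0,0],[0,0,0,0,0,0,0.5],[0,0,0,0,0,0,0.5],[0,0,0,0,0,0,0.5],[0,0,-0.06,0,0,0,0.5]],
  ],
)

```text
t: 31.85
eef_pos: [512.5, 13.5, 160.9]
tcp_rot: [3.141, -0.002, 3.099]
ft_force: [-0.3, -0.3, -0.1]
opening: 0.477
grip_force: 0.0
```

Emit:
drive_tool(
  rows=[
    [[0,0,-0.1,0,0,0,0.5],[0,0,0,0,0,0,0],[0,0,0,0,0,0,0],[0,0,0,0,0,0,0],[0,0,0,0,0,0,0]],
  ],
)

```text
t: 32.48
eef_pos: [512.7, 13.6, 185.6]
tcp_rot: [3.141, -0.001, 3.099]
ft_force: [0.3, -1.3, -0.7]
opening: 0.136
grip_force: 0.0
```

Emit:
drive_tool(
  rows=[
    [[0,0,0,0,0,0,0],[0,0,0.02,0,0,0,0],[0,0,0.016,0,0,0,0],[0,0,0.008,0,0,0,0],[0,0,0.006,0,0,0,0]],
  ],
)

```text
t: 33.1
eef_pos: [512.9, 13.6, 173.4]
tcp_rot: [3.141, -0.0, 3.099]
ft_force: [-0.2, 0.2, 0.4]
opening: 0.002
grip_force: 0.0
```

Emit:
drive_tool(
  rows=[
    [[0,0,0.004,0,0,0,0],[0,0,0.004,0,0,0,0],[0,0,0.004,0,0,0,0],[0,0,0,0,0,0,0]],
  ],
)

```text
t: 33.6
eef_pos: [513.0, 13.6, 172.2]
tcp_rot: [-3.142, 0.001, 3.099]
ft_force: [-6.3, 0.9, 19.6]
opening: 0.003
grip_force: 9.8
```

Emit:
drive_tool(
  rows=[
    [[0,0,0.003,0,0,0,0],[0,0,0,0,0,0,0],[0,0,-0.03,0,0,0,0],[0,0,-0.2,0,0,0,0],[0,0,-0.2,0,0,0,0]],
  ],
)

```text
t: 34.22
eef_pos: [512.7, 13.5, 278.6]
tcp_rot: [3.141, -0.001, 3.099]
ft_force: [0.1, 0.5, 0.3]
opening: 0.005
grip_force: 0.0
```

Emit:
drive_tool(
  rows=[
    [[0.1,-0.15,-0.1,0,0,0,0],[0.1,-0.15,-0.1,0,0,0,0],[0,-0.15,0,0,0,0,0],[0,0,0,0,0,0,0]],
  ],
)

```text
t: 34.72
eef_pos: [457.9, -98.4, 327.7]
tcp_rot: [-3.141, 0.001, 3.096]
ft_force: [-0.4, -0.3, -0.4]
opening: 0.005
grip_force: 0.0
```

Run:
```python
from fit import *
env.read_camera("top");env.read_camera("top");p=env.read_camera("side");st();q=env.read_camera("top")
a=cv2.resize(p["color"][150:350,160:430],None,fx=2.9,fy=2.9,interpolation=cv2.INTER_CUBIC)
cv2.imwrite("pics/s9.png",a)
for i in(p,q):
  print("hood",fitrect(i,0,119,226,164,[512.5,13,-.043],[(0,1),(1,2),(2,3),(3,0)]),[(w(i,k["at"]).round(1).tolist(),round(k["score"],2)) for n in("hood","straightener") for k in env.place_of(n,i)[:1]])
```

```text
{'t': 34.875, 'eef_pos': [458.091, -96.275, 327.189], 'tcp_rot': [3.141, -0.0, 3.099], 'ft_force': [-0.206, 0.309, -0.171], 'opening': 0.003, 'joints': [-0.349, 0.17, 1.788, 0.0, 1.184, -1.876]}
hood (array([ 5.12807998e+02,  1.63785505e+01, -4.34808739e-02]), 100, np.float64(0.047586581736570474)) [([514.5, 13.6, 9.9], 0.71), ([534.8, 312.9, 12.2], 0.58)]
hood (array([ 5.14997153e+02,  1.66863391e+01, -4.67910348e-02]), 91, np.float64(2.0453258685608016)) [([512.6, 15.3, 10.5], 0.71), ([538.8, 308.9, 6.0], 0.68)]
```

View pics/s9.png

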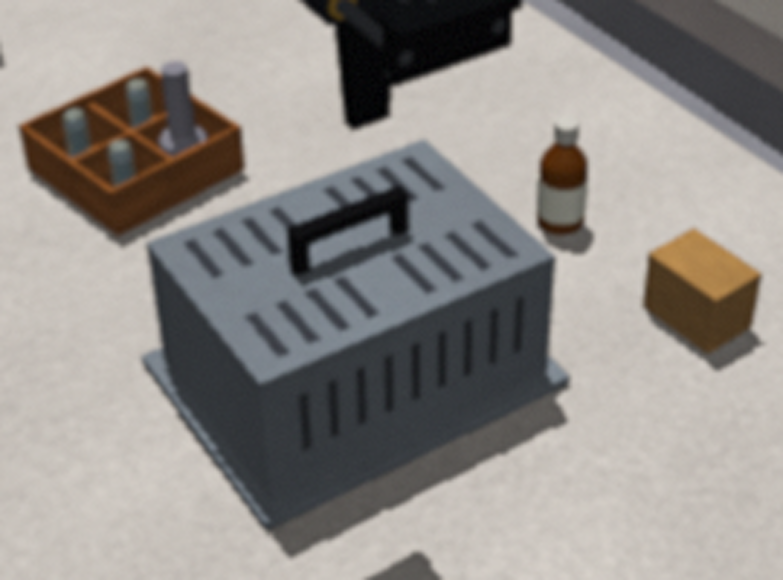

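The hood sits squarely and level on the flange, with its corner at (262,505). The straightener stands upright on the cork at (180,110), and the bottle, carton and spares haven't moved. I'll hand the job in.

```bash
python3 -c "
from cell import env
print(env.job_done())"
```

```text
the job is handed in; nothing more can be done
None
```

The job is handed in at about 35 s: the straightener stands upright on the cork, all five valves are home (A and B were the proud ones), and the hood reached its stop on the flange and looks level in the last picture.

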